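Prise open the snapped-shut parts tin with the flat pry bar

TASK

Draw the flat pry bar out of its sleeve, work its blade into the notch under the front edge of the blue tin's snapped-shut lid and lever the lid until it springs ajar; keep the gripper off the lid until the blade has done that. Then swing the lid right back so that it stands open, upright or beyond, and leave the pry bar lying flat on the black rubber mat. Leave everything else on the bench where it is.

Things in the scene. Friction and masses are not known exactly. Their poses are not given: they have to be found in the camera images.
- bar: Flat pry bar, 200 mm, 0.2 kg. Origin: middle of its length and width, on its underside; x to the blade tip, z up lying flat. Orange handle x -100 to -10 mm, 26 wide, 18 high (z 0 to 18). Steel blade x -10 to +100 mm, 28 wide, z 0 to 6. At the start it lies flat with the handle wholly inside the sleeve and about 90 to 105 mm of blade out of the mouth: it can be taken only by the blade.
- bar_tip (a point): Middle of the blade's tip edge: bar frame x = +100 mm, z = 3 mm. The last 15 mm of the blade are thinner: z 1.5 to 4.5 mm.
- pocket: Tool sleeve fixed to the bench: dark steel side walls, green roof, no bottom, 110 mm long (x), 46 mm wide (y), 35 mm high; inside 40 mm wide and 32 mm high. Origin: centre of its underside. Its open mouth is the end towards its own -x (x = -55 mm, roughly facing the robot); the other end is closed.
- tin: Blue metal tin, fixed, 120 mm deep (x), 180 wide (y), 100 high plus a 4 mm lid; walls 3 mm. Origin: centre of its underside; front faces its own -x (roughly the robot). In the middle of the front wall's top edge (x = -60 mm) is a notch, the blade slot: 70 wide (y -35 to 35), 10 high (z 90 to 100 mm, lid above), open into the hollow tin, which is empty above z = 40 mm.
- lid (a joint): Angle of the tin's lid (rad): 0 shut, grows as it opens up and back, 1.57 upright, 1.9 stop. Blue plate 120 x 180 x 4 mm, 0.15 kg, red panel on top, yellow strip over the notch. A sprung catch in the side wall holds it shut with about 10 N at the front edge and lets go at about 0.08; past that, the stiff hinge holds it at any angle.
- lid_edge (a point): Middle of the lid's front lower edge, 120 mm from the hinge; moves with the lid. The lid frame's x runs from here to the hinge.
- lid_hinge (a point): Middle of the lid's hinge axis, at the tin's back top edge (tin frame x = +60 mm, z = 100 mm); the axis runs along the tin's y.
- mat: Black rubber mat fixed to the bench, 220 mm (x) by 130 mm (y), 3 mm thick. Origin: centre of its underside.
- spray_can: Bystander: red spray can standing up, 66 mm across, 190 mm high. Origin: centre of its underside.
- carton: Bystander: open cardboard carton, 90 (x) x 120 (y) x 75 mm. Origin: centre of its underside.
- saddle_a: Bystander: U-shaped steel saddle block, 60 x 50 x 66 mm. Origin: centre of its underside.
- saddle_b: Bystander: a second U-shaped steel saddle block, 60 x 50 x 66 mm. Origin: centre of its underside.
- pencil: Bystander: yellow carpenter's pencil lying flat, 165 x 16 x 10 mm. Origin: centre of its underside.
- bolt_bin: Bystander: open blue plastic bin, 160 x 110 x 60 mm. Origin: centre of its underside.
- bolt: Bystander: large steel bolt with head and nut lying on its side, 94 mm long, 32 mm high. Origin: under its middle, on the bench.
Things that resemble listed ones, but are neither listed nor needed, are in the scene too. What is shaped like the bar but green is not meant.

How it is judged:
On the way, in this order (a step that is already met when the one before it is completed fails the run):
1. the pry bar is out of its sleeve (horizontal distance between bar and pocket above 0.14 m), for 0.1 s.
2. the lid is sprung ajar with the blade's tip at its front part (value of joint lid above 0.1 rad and distance between bar_tip and lid_edge below 0.08 m), for 0.1 s.
3. the lid is swung right back, upright or beyond (value of joint lid above 1.45 rad), for 0.1 s.
At the end, for the whole second after the job is handed in: The lid stands open at 1.45 rad or more and still; the pry bar lies at rest, flat (within 0.12 rad, either face up), released, with its middle over the rubber mat (value of joint lid above 1.45 rad and velocity of joint lid below 0.1 rad/s and x of bar in the frame of mat between -0.11 and 0.11 m and y of bar in the frame of mat between -0.065 and 0.065 m and (angle between bar's own z axis and vertical below 0.12 rad or angle between bar's own z axis and vertical above 3.02 rad) and height (world z) of bar below 0.028 m and linear speed of bar below 0.02 m/s); the robot touches nothing.
It fails at once if the gripper or arm pushes on the lid (over 1 N) before the blade has sprung it ajar (under 0.08 rad) (value of joint lid below 0.08 rad and contact force between the arm and lid above 1 N).
It fails at once if the gripper's fingers push on the lid (over 1 N) before the blade has sprung it ajar (under 0.08 rad) (value of joint lid below 0.08 rad and contact force between the fingers and lid above 1 N).
It fails at once if a bystander is moved by more than 30 mm (distance of any of spray_can, carton, saddle_a, saddle_b, pencil, bolt_bin, bolt from where it was at the start of the episode above 0.03 m).
It also fails if it takes over 72 s, if anything falls off the work surface, if the arm or the gripper's body presses on something with over 40 N, if the wrist force passes 120 N, or if a joint passes its speed limit or range.

ROBOT

A 7-joint arm with a two-finger parallel gripper is mounted at the origin on the work surface. World frame = base frame: x ahead of the robot, y to its left, z up, the work surface at z = 0. Lengths are in m, angles in rad, forces in N, time in s.
With the tool pointing down it reaches from about 0.425 to 0.925 m from the base axis. Payload 6.8 kg.
Tool frame: the origin (TCP) lies at the very end of the fingers, on their centre line; the grasp point (between the pads) lies 19 mm behind it (grip_point_offset is the distance from the TCP to the grasp point, in m); z points along the fingers, y is the line along which they close (so a half turn about z gives the same grasp; the last joint's range is limited). The gripper opens to 85 mm and grips with 20 to 120 N. Pads are 22 mm wide; open, the fingers measure 114 mm over their backs; the gripper's body (76 mm by 85 mm) begins 54 mm behind the grasp point. The pads swing forward as they close: fully open they stand 13 mm farther back than shut.
Start: joints at [1.197, 0.477, 0.022, 1.555, -0.011, 1.109, -0.083], TCP at [0.177, -0.651, 0.209] pointing down, gripper open.
Joint ranges: [-2.96, 2.96], [-0.34, 2.1], [-1.41, 1.46], [0.24, 2.44], [-1.37, 4.51], [0.17, 1.92], [-2.96, 2.96]. Speed limits (rad/s): [2.39, 2.39, 3.14, 3.14, 3.14, 3.14, 3.14].

INTERFACE

Orientations are given as a unit quaternion [w, x, y, z].
In Python, from station import * gives the robot as it stands.
- The arm moves only by the tool carry_out, never from a script. Its argument "rows" is text: rows parted by semicolons, each of 4 numbers parted by spaces: the shift along the world's x, y, z in mm, then the turn about the world's z in degrees. In form: dx dy dz yaw; .... A call has 1 to 10 rows; each row shifts and turns the commanded pose from where the row before left it; what a row does not reach is not made up. A row lasts 1/8 s, in which the tool goes at most 62.5 mm and 10.7 degrees, less where a joint would pass 70% of its speed; a pose out of reach is approached as far as the arm can. A call is refused whole if a number of a shift passes 62.5 or a number of a turn 10.7, either way. A call with a gripper value outside its range is refused whole. "claw" is the finger opening in mm, from 0 to 85.4, set as the call begins (left out, the last holds). The fingers move at their own pace and stop on an object; "force" is the grip in N (left out, the last holds). Time passes only in rows, so rows that do not move let the fingers close. It gives the time, the measured TCP pose, the force, the opening and the grip force at its end, in the units of the state.
- get_obs(): the state, without advancing time (a new reading comes with each control period).
- read_camera(name): name is "side" or "top" or "wrist"; returns a dict with "img" (480x640x3 uint8, blue, green, red), "fov_y" (degrees; the focal length in pixels is half the picture's height over the tangent of half this angle, whatever the lens; pixels are square), "cx", "cy" (the principal point, pixels), "distortion" ([k1, k2, p1, p2, k3] as OpenCV has them; the pictures are not rectified), "world_to_cam" (4x4, takes a point from world to camera coordinates). Camera axes: x right, y up, looking along -z (the intrinsics and any distortion apply to the point x, -y, -z); pixel columns grow to the right and rows downward; lengths in m; the calibration is good to about 2 mm. A picture is of the moment at which its call begins. There is no depth.
- hand_in(): hands the job in; it is judged then, once.
Trained networks look in the newest picture that a camera, given by its name, has taken for a name from the list of things; names that differ only in an ending like _2 or _b are one class to them, and where a whole thing is asked for, a point or a joint stands for the part that bears it (a point fixed in the world has none). Each returns a list of dicts, best first, with "confidence" (0 to 1); they miss things now and then, are a little off and sometimes report something else, mostly with a low value. They report only what shows in the picture. A call takes as long as a camera call. They do not tell look-alikes from the thing itself.
- recognise(camera, thing): "centre" ([column, row] in pixels, amid what is visible of it).
- outline_of(camera, thing): "pixels" (480x640 bool, what is visible of it) and "centre" ([column, row] in pixels, amid what is visible of it).
- place_of(camera, thing): "centre" ([column, row] in pixels: a listed point, or the origin of a listed thing).
The state is a dict: "t": time; "q": joint angles; "joint_vel": joint speeds; "joint_torque": joint torques, N m; "eef_pos": TCP position; "tool_rot": TCP orientation; "contact_force": force on the tool from outside, world axes, zero at the start; "torque": the same for the moment, N m; "gripper_width": opening from 0.0 (shut) to 1.0 (fully open); "grasp_force": force on a finger pad.
Only numpy, scipy, OpenCV 4.12 (cv2) and the standard library are available. Lean on these libraries where they do the work, as an engineer would, in place of code of your own. Each camera call takes 0.05 s, during which the arm holds its last target. There are 200 camera calls.

## Working session

There is one attempt and no reset: what is moved stays moved. The work goes in short steps, Python scripts to look and compute and a tool call to move; the robot and the scene stay as the last step left them, time stands still between calls to the robot, and variables do not carry over. Pictures are saved under pics/ and viewed, at most 10 in all, crops included, and the job is handed in when it is done.

Besides the shell and the picture viewer there is one more tool, called as name(argument=value, ...), one argument or row to a line, values as JSON. carry_out: Moves the arm, as the interface text tells. Its arguments: {"type":"object","properties":{"rows":{"type":"string"},"claw":{"type":"number"},"force":{"type":"number"}},"required":["rows"]}

```bash
mkdir -p pics; ls
cat > h.py <<'E'
from station import *
import numpy as np, cv2
def cam(n):
    c=read_camera(n); f=240/np.tan(np.radians(c["fov_y"])/2)
    c["K"]=np.array([[f,0,c["cx"]],[0,f,c["cy"]],[0,0,1.]]); c["W"]=np.array(c["world_to_cam"]); c["D"]=np.array(c["distortion"],float); return c
def proj(c,P):
    P=np.atleast_2d(np.array(P,float)); X=P@c["W"][:3,:3].T+c["W"][:3,3]; X=X*[1,-1,-1]
    return cv2.projectPoints(X,np.zeros(3),np.zeros(3),c["K"],c["D"])[0].reshape(-1,2)
def onz(c,px,z):
    px=np.array(px,float).reshape(-1,1,2); u=cv2.undistortPoints(px,c["K"],c["D"]).reshape(-1,2)
    d=np.c_[u[:,0],-u[:,1],-np.ones(len(u))]@c["W"][:3,:3]; o=-c["W"][:3,:3].T@c["W"][:3,3]
    return o+d*((z-o[2])/d[:,2])[:,None]
E
python3 - <<'E'
from h import *
for n in ["top","side","wrist"]:
    c=cam(n); cv2.imwrite(f"pics/{n}0.png",c["img"]); print(n,c["fov_y"],(-c["W"][:3,:3].T@c["W"][:3,3]).round(3))
    for t in ["bar","bar_tip","pocket","tin","lid_edge","lid_hinge","mat"]:
        for r in place_of(n,t)[:3]:
            z={"bar_tip":.003,"lid_edge":.1,"lid_hinge":.1}.get(t,0)
            print(n,t,np.round(r["centre"]),round(r["confidence"],2),onz(c,r["centre"],z)[0].round(3))
E
```

```text
pics
top 45.541259798271 [0.205 0.007 1.551]
top bar [458. 173.] 0.98 [ 0.768 -0.39   0.   ]
top bar [435. 255.] 0.82 [ 0.526 -0.314  0.   ]
top bar [386. 342.] 0.74 [ 0.287 -0.172  0.   ]
top bar_tip [398. 376.] 0.89 [ 0.196 -0.203  0.003]
top bar_tip [443. 289.] 0.87 [ 0.431 -0.332  0.003]
top bar_tip [422. 160.] 0.67 [ 0.804 -0.285  0.003]
top pocket [225. 232.] 0.72 [0.588 0.273 0.   ]
top pocket [432. 236.] 0.67 [ 0.58  -0.308  0.   ]
top tin [319. 212.] 0.61 [0.647 0.009 0.   ]
top lid_edge [314. 222.] 0.94 [0.592 0.023 0.1  ]
top lid_hinge [325. 184.] 0.59 [ 0.697 -0.006  0.1  ]
top mat [224. 229.] 0.97 [0.597 0.275 0.   ]
side 56.02249323294562 [ 0.159 -0.846  0.768]
side bar [480. 344.] 0.89 [ 0.761 -0.395  0.   ]
side bar [368. 351.] 0.63 [ 0.525 -0.316  0.   ]
side bar_tip [463. 304.] 0.92 [ 0.803 -0.283  0.003]
side bar_tip [329. 370.] 0.77 [ 0.425 -0.331  0.003]
side pocket [386. 341.] 0.61 [ 0.575 -0.308  0.   ]
side tin [348. 251.] 0.92 [0.643 0.012 0.   ]
side tin [216. 178.] 0.64 [0.4   0.543 0.   ]
side lid_edge [334. 222.] 0.79 [0.598 0.021 0.1  ]
side lid_hinge [374. 221.] 0.7 [ 0.699 -0.013  0.1  ]
side mat [295. 209.] 0.65 [0.582 0.262 0.   ]
wrist 62.54881411812493 [ 0.241 -0.633  0.374]
```

View pics/top0.png

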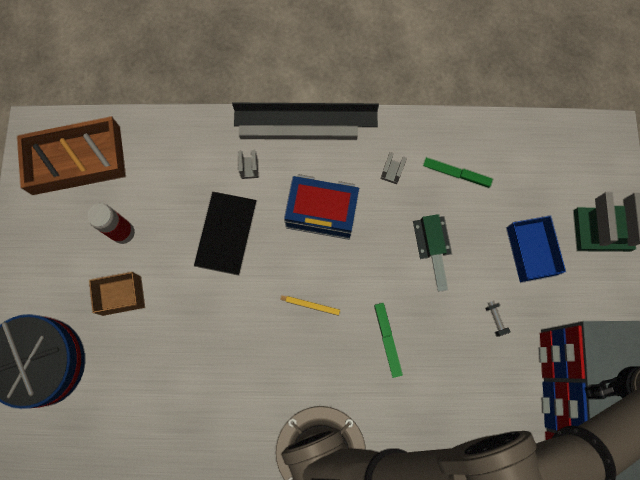

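View pics/side0.png

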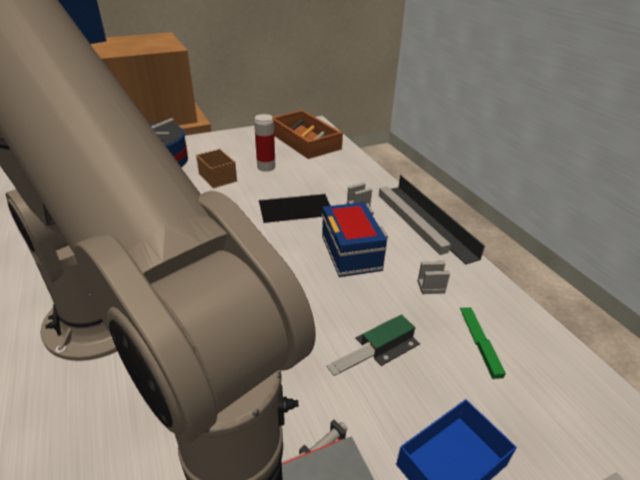

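The top view shows the true bar (grey blade) from the green pocket, with its tip at about (443,289). The tin is at (320,208), the mat at (225,233), and the two green look-alikes lie elsewhere. I'll refine the yaws next.

Run:
```python
from h import *
from scipy.optimize import least_squares
from scipy.spatial.transform import Rotation as R
o=get_obs(); print({k:np.round(v,3).tolist() for k,v in o.items()})
q=np.array(o["tool_rot"]); M=R.from_quat(q[[1,2,3,0]]).as_matrix(); print("tool y",M[:,1].round(3),np.degrees(np.arctan2(M[1,1],M[0,1])))
c=cam("top");s=cam("side")
hsv={n:cv2.cvtColor(k["img"],cv2.COLOR_BGR2HSV) for n,k in (("t",c),("s",s))}
def rect(mask,z,tag,cc):
    k=cv2.findContours(mask.astype(np.uint8),0,1)[0]; k=max(k,key=cv2.contourArea)
    w=onz(cc,k.reshape(-1,2),z)[:,:2]; r=cv2.minAreaRect((w*1000).astype(np.float32)); print(tag,np.round(r[0],1),np.round(r[1],1),round(r[2],1))
# mat
for r in outline_of("top","mat")[:1]: rect(r["pixels"],.003,"mat",c)
# red panel on lid in both
def box(im,p,d): m=np.zeros(im.shape[:2],bool); x,y=map(int,p); m[y-d:y+d,x-d:x+d]=1; return m
for n,cc,p in (("t",c,(322,203)),("s",s,(354,222))):
    h=hsv[n]; red=((h[...,0]<8)|(h[...,0]>172))&(h[...,1]>150)&(h[...,2]>90)&box(h,p,45)
    rect(red,.104,"red "+n,cc)
    yel=(h[...,0]>15)&(h[...,0]<32)&(h[...,1]>130)&(h[...,2]>90)&box(h,p,45)
    rect(yel,.104,"yel "+n,cc)
# blade: grey, nonbench
for nm,cc,z,p in (("top",c,.006,(439,272)),("side",s,.006,(350,360))):
    for r in outline_of(nm,"bar")[:4]:
        print(nm,np.round(r["centre"]),r["confidence"])
        if np.hypot(*(np.array(r["centre"])-p))<25: rect(r["pixels"],z,"blade "+nm,cc)
    for r in outline_of(nm,"pocket")[:2]: rect(r["pixels"],.035,"pocket "+nm,cc)
```

```text
{'t': 1.2, 'q': [1.197, 0.477, 0.022, 1.555, -0.011, 1.109, -0.083], 'joint_vel': [0.001, 0.001, -0.002, -0.001, -0.001, 0.001, 0.0], 'joint_torque': [0.0, -59.633, 1.606, -28.154, 0.012, 0.002, -0.0], 'eef_pos': [0.177, -0.651, 0.209], 'tool_rot': [0.0, 0.991, 0.133, 0.0], 'contact_force': [0.367, 0.607, -0.016], 'torque': [-0.02, 0.052, 0.001], 'grasp_force': 0.0, 'gripper_width': 1.001}
tool y [ 0.263 -0.965  0.   ] -74.77144899829315
mat [586.1 272.1] [129.4 222.1] 79.3
red t [644.5   2.9] [139.1  79.3] 79.9
yel t [591.1  12.2] [68.9 11.8] 79.8
red s [644.    1.1] [138.7  79.6] 80.1
yel s [590.4  10.5] [66.  12.3] 80.1
top [460. 168.] 0.93
top [440. 273.] 0.74
blade top [ 476.2 -322.8] [100.6  29.6] 9.2
top [390. 337.] 0.66
top [248. 165.] 0.18
pocket top [ 571.6 -299. ] [116.6  89.3] 9.2
pocket top [ 540.7 -586.5] [167.5 139.4] 10.4
side [347. 361.] 0.68
blade side [ 480.3 -324.2] [111.7  33.7] 9.5
side [483. 348.] 0.67
pocket side [ 570.9 -329.6] [130.1  88.6] 8.9
```

carry_out(
  rows="32 36 0 -1;33 36 0 -1;33 36 0 -1;33 36 0 -1;33 36 0 -1;33 36 0 -1;33 36 0 0;32 37 0 0;32 38 0 0;0 0 0 0",
  claw=60,
  force=80,
)

```text
t: 2.8
eef_pos: [0.4747, -0.3197, 0.2089]
tool_rot: [-0.001, 0.996, 0.084, 0.001]
contact_force: [-1.0, -0.6, 0.3]
gripper_width: 0.701
grasp_force: 0.0
```

Run:
```python
from h import *
o=get_obs(); print(np.round(o["eef_pos"],4),np.round(o["q"],2))
c=cam("wrist"); im=c["img"].copy()
for p in proj(c,[[.471,-.324,.006],[.4265,-.331,.003],[.525,-.315,.006]]): cv2.circle(im,tuple(int(v) for v in p),3,(0,0,255),-1)
cv2.imwrite("pics/w1.png",im)
```

```text
[ 0.4747 -0.3197  0.2089] [ 0.59  0.31 -0.13  1.8   0.04  1.03 -0.96]
```

View pics/w1.png

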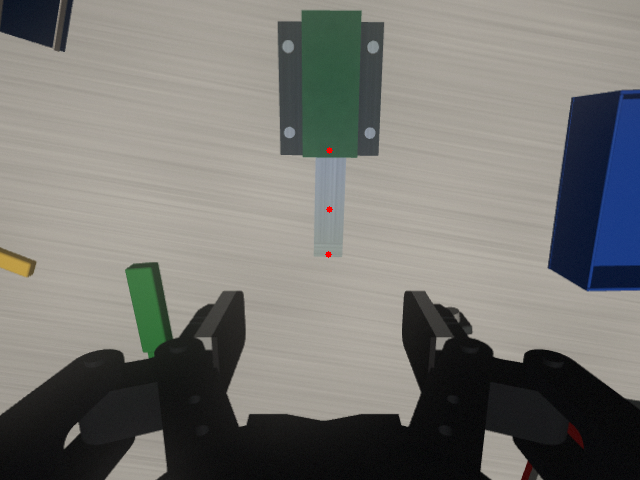

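carry_out(
  rows="-4 -4 -30 -0.5;0 0 -40 0;0 0 -40 0;0 0 -40 0;0 0 -30 0;0 0 -15 0;0 0 -8 0;0 0 0 0",
  claw=40,
)

```text
t: 3.85
eef_pos: [0.4674, -0.3288, 0.006]
tool_rot: [0.0, 0.997, 0.076, 0.0]
contact_force: [0.6, 0.1, 0.1]
gripper_width: 0.467
grasp_force: 0.0
```

carry_out(
  rows="0 0 -2 0;0 0 -2 0;0 0 0 0",
)

```text
t: 4.22
eef_pos: [0.4674, -0.3284, 0.0019]
tool_rot: [0.0, 0.997, 0.076, 0.0]
contact_force: [-0.0, 0.1, 1.0]
gripper_width: 0.466
grasp_force: 0.0
```

carry_out(
  rows="3 4 0 0;0 0 -1 0;0 0 0 0",
)

```text
t: 4.6
eef_pos: [0.4703, -0.3242, 0.0006]
tool_rot: [-0.0, 0.997, 0.076, -0.0]
contact_force: [0.7, -0.3, -0.6]
gripper_width: 0.468
grasp_force: 0.0
```

carry_out(
  rows="0 0 0 0;0 0 0 0;0 0 0 0;0 0 0 0;0 0 0 0",
  claw=15,
  force=80,
)

```text
t: 5.22
eef_pos: [0.4703, -0.3243, 0.0007]
tool_rot: [0.0, 0.997, 0.076, 0.0]
contact_force: [-0.2, 0.6, 0.4]
gripper_width: 0.172
grasp_force: 0.0
```

carry_out(
  rows="0 0 0 0;0 0 0 0;0 0 0 0;0 0 -2 0;0 0 -1 0;0 0 0 0",
  claw=36,
)

```text
t: 5.98
eef_pos: [0.4703, -0.3242, -0.0024]
tool_rot: [-0.0, 0.997, 0.076, -0.0]
contact_force: [-0.1, -0.0, 0.3]
gripper_width: 0.421
grasp_force: 0.0
```

carry_out(
  rows="0 0 0 0;0 0 0 0;0 0 0 0;0 0 0 0;0 0 0 0",
  claw=15,
)

```text
t: 6.6
eef_pos: [0.4703, -0.3243, -0.0023]
tool_rot: [0.0, 0.997, 0.076, 0.0]
contact_force: [0.4, 0.4, -0.1]
gripper_width: 0.179
grasp_force: 0.0
```

Run:
```python
from h import *
c=cam("wrist"); cv2.imwrite("pics/w2.png",c["img"])
```

```text
(no output)
```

View pics/w2.png

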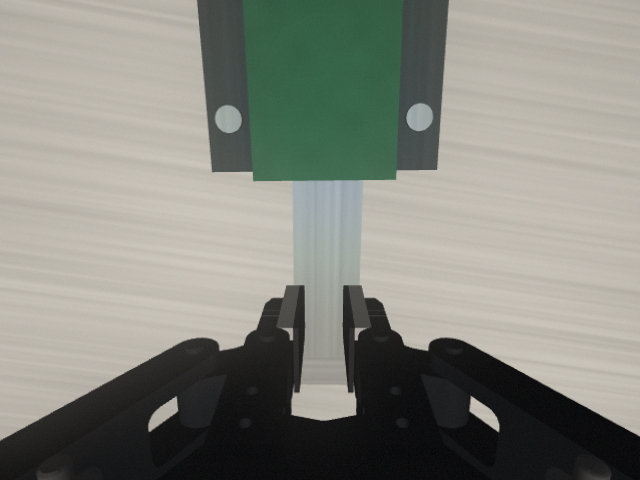

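carry_out(
  rows="0 0 0 0;0 0 0 0;0 0 0 0;0 0 -2 0;0 0 -1 0;0 0 -1 0;0 0 0 0",
  claw=36,
)

```text
t: 7.52
eef_pos: [0.4703, -0.3243, -0.0064]
tool_rot: [-0.0, 0.997, 0.076, -0.0]
contact_force: [0.1, 0.3, -0.4]
gripper_width: 0.423
grasp_force: 0.0
```

carry_out(
  rows="0 0 0 0;0 0 0 0;0 0 0 0;0 0 0 0;0 0 0 0",
  claw=15,
)

```text
t: 8.15
eef_pos: [0.4703, -0.3243, -0.0063]
tool_rot: [0.0, 0.997, 0.076, 0.0]
contact_force: [-0.2, -0.0, -0.1]
gripper_width: 0.174
grasp_force: 0.0
```

carry_out(
  rows="0 0 0 0;0 0 0 0;0 0 -1 0;0 0 -1 0;0 0 -1 0;0 0 0 0",
  claw=36,
)

```text
t: 8.9
eef_pos: [0.4702, -0.3243, -0.0094]
tool_rot: [-0.0, 0.997, 0.076, -0.0]
contact_force: [-0.3, 0.3, -0.9]
gripper_width: 0.422
grasp_force: 0.0
```

carry_out(
  rows="0 0 0 0;0 0 0 0;0 0 0 0;0 0 0 0;0 0 0 0",
  claw=15,
)

```text
t: 9.52
eef_pos: [0.4703, -0.3243, -0.0093]
tool_rot: [0.0, 0.997, 0.076, 0.0]
contact_force: [1.0, 0.7, 1.2]
gripper_width: 0.173
grasp_force: 0.0
```

Run:
```python
from h import *
c=cam("wrist"); s=cam("side"); p=proj(s,[[.4703,-.3243,0]])[0]; print(p)
x,y=map(int,p); cr=cv2.resize(s["img"][y-60:y+20,x-50:x+50],None,fx=4,fy=4,interpolation=2)
w=cv2.resize(c["img"][200:460,160:480],None,fx=1.25,fy=1.25)
im=np.zeros((340,800,3),np.uint8); im[:320,:400]=cr; im[:w.shape[0],400:800]=w[:, :400]; cv2.imwrite("pics/c3.png",im)
```

```text
[346.9183661  361.86639581]
```

View pics/c3.png

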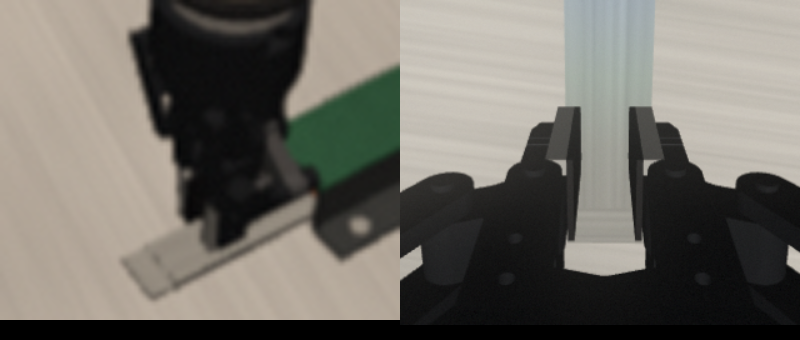

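carry_out(
  rows="0 0 -1 0;0 0 -1 0;0 0 0 0",
)

```text
t: 10.0
eef_pos: [0.4702, -0.3243, -0.0114]
tool_rot: [-0.0, 0.997, 0.076, -0.0]
contact_force: [0.3, -0.5, -0.8]
gripper_width: 0.175
grasp_force: 0.0
```

carry_out(
  rows="0 0 -1 0;0 0 -1 0;0 0 0 0",
)

```text
t: 10.38
eef_pos: [0.4702, -0.3243, -0.0134]
tool_rot: [-0.0, 0.997, 0.076, -0.0]
contact_force: [-0.2, -1.3, -0.0]
gripper_width: 0.174
grasp_force: 0.0
```

carry_out(
  rows="0 0 -1 0;0 0 -1 0;0 0 -1 0;0 0 0 0",
)

```text
t: 10.88
eef_pos: [0.4703, -0.3243, -0.0162]
tool_rot: [0.0, 0.997, 0.076, -0.0]
contact_force: [-0.9, -0.1, 3.3]
gripper_width: 0.175
grasp_force: 1.0
```

carry_out(
  rows="0 0 -1 0;0 0 -1 0;0 0 -1 0;0 0 0 0",
)

```text
t: 11.38
eef_pos: [0.4704, -0.3244, -0.0164]
tool_rot: [0.0, 0.997, 0.076, -0.0]
contact_force: [-8.9, 5.7, 32.3]
gripper_width: 0.175
grasp_force: 16.1
```

carry_out(
  rows="0 0 6 0;0 0 0 0;0 0 0 0",
  claw=36,
)

```text
t: 11.75
eef_pos: [0.4701, -0.3242, -0.0137]
tool_rot: [-0.0, 0.997, 0.076, -0.0]
contact_force: [0.0, -0.2, 0.3]
gripper_width: 0.424
grasp_force: 0.0
```

carry_out(
  rows="0 0 -3 0;0 0 -3 0;0 0 -1 0;0 0 -1 0;0 0 0 0",
)

```text
t: 12.38
eef_pos: [0.4703, -0.3243, -0.0214]
tool_rot: [-0.0, 0.997, 0.076, -0.0]
contact_force: [-0.0, 0.4, -0.0]
gripper_width: 0.422
grasp_force: 0.0
```

carry_out(
  rows="0 0 0 0;0 0 0 0;0 0 0 0;0 0 0 0;0 0 0 0",
  claw=15,
  force=90,
)

```text
t: 13.0
eef_pos: [0.4705, -0.3245, -0.0207]
tool_rot: [0.0, 0.997, 0.076, 0.0]
contact_force: [-2.2, 0.5, 5.3]
gripper_width: 0.284
grasp_force: 88.3
```

carry_out(
  rows="0 0 1 0;-8 -1.3 1 0;-15 -2.4 0 0;-17 -2.8 0 0;-17 -2.8 0 0;-17 -2.8 0 0;-17 -2.8 0 0;-17 -2.8 0 0;-17 -2.8 0 0;-15 -2.4 0 0",
)

```text
t: 14.25
eef_pos: [0.3291, -0.3474, -0.0193]
tool_rot: [0.0, 0.997, 0.076, -0.0]
contact_force: [0.2, -0.1, -1.9]
gripper_width: 0.279
grasp_force: 88.5
```

```bash
cat >> h.py <<'E'
def rect(mask,z,cc):
    k=cv2.findContours(mask.astype(np.uint8),0,1)[0]; k=max(k,key=cv2.contourArea)
    w=onz(cc,k.reshape(-1,2),z)[:,:2]; r=cv2.minAreaRect((w*1000).astype(np.float32)); return [np.round(v,1) for v in r]
E
python3 - <<'E'
from h import *
o=get_obs(); print(np.round(o["eef_pos"],4),np.round(o["q"],2),o["grasp_force"],o["gripper_width"])
for n in ["wrist","side","top"]:
    c=cam(n)
    for t,z in (("bar",.01),("bar_tip",.004)):
        for r in place_of(n,t)[:3]: print(n,t,np.round(r["centre"]),round(r["confidence"],2),onz(c,r["centre"],z)[0].round(3))
    h=cv2.cvtColor(c["img"],cv2.COLOR_BGR2HSV); m=(h[...,0]>5)&(h[...,0]<20)&(h[...,1]>170)&(h[...,2]>110)
    k,l,st,ce=cv2.connectedComponentsWithStats(m.astype(np.uint8)); 
    for i in range(1,k):
        if st[i,4]>60: print(n,"orange",ce[i].round(),st[i,4],rect(l==i,.018,c))
cv2.imwrite("pics/t4.png",c["img"])
E
```

```text
[ 0.3291 -0.3474 -0.0193] [ 0.77  0.52 -0.11  2.17  0.12  0.46 -0.85] 88.51244511315599 0.27895257527390477
wrist bar [325. 168.] 0.8 [ 0.383 -0.338  0.01 ]
wrist bar_tip [322. 409.] 0.73 [ 0.283 -0.352  0.004]
wrist orange [327.  66.] 11437 [array([ 412. , -334.6]), array([38.1, 25.4]), np.float64(8.0)]
side bar [244. 339.] 0.87 [ 0.288 -0.191  0.01 ]
side bar [481. 344.] 0.69 [ 0.755 -0.402  0.01 ]
side bar [309. 382.] 0.62 [ 0.375 -0.346  0.01 ]
side bar_tip [265. 399.] 0.85 [ 0.285 -0.346  0.004]
side bar_tip [203. 364.] 0.82 [ 0.193 -0.217  0.004]
side bar_tip [467. 307.] 0.81 [ 0.806 -0.293  0.004]
side orange [302. 132.] 282 [array([820.2, 821.7]), array([112. , 289.2]), np.float64(10.4)]
side orange [335. 366.] 468 [array([ 437.1, -335.1]), array([88.8, 26.9]), np.float64(7.6)]
top bar [445. 306.] 0.75 [ 0.384 -0.333  0.01 ]
top bar [387. 340.] 0.61 [ 0.291 -0.175  0.01 ]
top bar [458. 173.] 0.56 [ 0.765 -0.387  0.01 ]
top bar_tip [451. 340.] 0.95 [ 0.292 -0.349  0.004]
top bar_tip [397. 374.] 0.85 [ 0.2   -0.202  0.004]
top bar_tip [423. 162.] 0.74 [ 0.798 -0.288  0.004]
top orange [106. 144.] 248 [array([846.7, 620.6]), array([112.4,  68.3]), np.float64(35.0)]
top orange [ 72. 157.] 952 [array([804.4, 727.2]), array([142.8, 153.3]), np.float64(22.8)]
top orange [ 42. 171.] 159 [array([760.5, 817.2]), array([82.2, 41. ]), np.float64(37.0)]
top orange [443. 285.] 285 [array([ 440.1, -329.7]), array([88.1, 24.3]), np.float64(8.0)]
```

carry_out(
  rows="0 0 -2 0;0 0 0 0;0 0 0 0;0 0 0 0",
  claw=45,
)

```text
t: 15.2
eef_pos: [0.3304, -0.3473, -0.0212]
tool_rot: [0.0, 0.997, 0.076, 0.0]
contact_force: [0.9, -0.2, 0.8]
gripper_width: 0.525
grasp_force: 0.0
```

carry_out(
  rows="0 0 25 0;0 0 25 0;20 3.5 0 0;30 4.5 0 0;29 4.5 0 -0.7;0 0 0 0;0 0 -20 0;0 0 -17 0;0 0 -10 0;0 0 0 0",
)

```text
t: 16.45
eef_pos: [0.4085, -0.3343, -0.0193]
tool_rot: [-0.001, 0.998, 0.07, -0.001]
contact_force: [-0.2, -0.0, 0.0]
gripper_width: 0.528
grasp_force: 0.0
```

carry_out(
  rows="0 0 -1.5 0;0 0 0 0;0 0 0 0;0 0 0 0;0 0 0 0",
  claw=10,
  force=120,
)

```text
t: 17.08
eef_pos: [0.4097, -0.3351, -0.019]
tool_rot: [0.0, 0.998, 0.07, 0.0]
contact_force: [-1.6, 1.1, 6.7]
gripper_width: 0.271
grasp_force: 118.8
```

carry_out(
  rows="0 0 20 0;0 0 40 0;0 0 50 0;0 0 40 0;0 0 0 0",
)

```text
t: 17.7
eef_pos: [0.4112, -0.336, 0.1333]
tool_rot: [0.002, 0.998, 0.07, 0.003]
contact_force: [-0.2, -0.5, -2.6]
gripper_width: 0.269
grasp_force: 118.3
```

carry_out(
  rows="1 23 0 10.1;1 23 0 10.1;1 23 0 10.1;1 23 0 10.1;2 23 0 10.1;2 23 0 10.1;2 23 0 10.1;2 23 0 10.1;1 23 0 10.1;1 23 0 10.1",
)

```text
t: 18.95
eef_pos: [0.4222, -0.1038, 0.1289]
tool_rot: [-0.001, 0.578, 0.816, -0.0]
contact_force: [-0.0, 0.7, -2.5]
gripper_width: 0.267
grasp_force: 118.3
```

carry_out(
  rows="1 23 0 10.1;1 23 0 10.1;1 23 0 10.1;1 23 0 10.1;2 23 0 10.1;2 23 0 10.1;0 0 0 0;0 0 0 0",
)

```text
t: 19.95
eef_pos: [0.4305, 0.0325, 0.1294]
tool_rot: [-0.001, 0.092, 0.996, -0.0]
contact_force: [-0.8, -0.3, -1.8]
gripper_width: 0.268
grasp_force: 118.3
```

```bash
cat > m.py <<'E'
from h import *
from scipy.spatial.transform import Rotation as R
import sys
o=get_obs(); q=np.array(o["tool_rot"]); M=R.from_quat(q[[1,2,3,0]]).as_matrix()
print(o["t"],np.round(o["eef_pos"],4),"y",round(np.degrees(np.arctan2(M[1,1],M[0,1])),1),np.round(o["q"],2),round(o["grasp_force"],1),np.round(o["contact_force"],1))
zb=o["eef_pos"][2]+.019
for n in sys.argv[1:]:
    c=cam(n); cv2.imwrite(f"pics/{n}_{o['t']:.1f}.png",c["img"])
    h=cv2.cvtColor(c["img"],cv2.COLOR_BGR2HSV); m=(h[...,0]>5)&(h[...,0]<20)&(h[...,1]>170)&(h[...,2]>110)
    k,l,st,ce=cv2.connectedComponentsWithStats(m.astype(np.uint8))
    for i in range(1,k):
        p=onz(c,ce[i],zb+.018)[0]
        if st[i,4]>25 and np.hypot(*(p[:2]-o["eef_pos"][:2]))<.12: print(n,"orange",ce[i].round(),st[i,4],rect(l==i,zb+.018,c))
    for r in place_of(n,"bar_tip")[:4]:
        p=onz(c,r["centre"],zb+.003)[0]; print(n,"tip",np.round(r["centre"]),round(r["confidence"],2),p.round(3))
E
python3 m.py top side
```

```text
19.95 [0.4305 0.0325 0.1294] y 79.5 [ 0.54  0.29 -0.86  2.14  0.3   0.83  0.88] 118.3 [-0.8 -0.3 -1.8]
top orange [303. 302.] 134 [array([375. ,  43.9]), array([27. , 34.8]), np.float64(72.4)]
top tip [425. 164.] 0.63 [ 0.737 -0.265  0.151]
side orange [254. 215.] 177 [array([390.8,  36.8]), array([30.7, 64.5]), np.float64(80.4)]
side tip [204. 359.] 0.8 [ 0.19  -0.33   0.151]
side tip [469. 306.] 0.65 [ 0.687 -0.4    0.151]
side tip [323. 210.] 0.59 [0.562 0.015 0.151]
side tip [293. 209.] 0.18 [0.493 0.046 0.151]
```

Run:
```python
from h import *
a=cv2.imread("pics/side_19.9.png") 
import glob
f=sorted(glob.glob("pics/side_*.png"))[-1]; a=cv2.imread(f)
t=cv2.imread(sorted(glob.glob("pics/top_*.png"))[-1])
im=np.zeros((400,800,3),np.uint8); im[:,:400]=cv2.resize(a[160:280,260:380],(400,400),interpolation=2)
im[:,400:]=cv2.resize(t[190:330,250:390],(400,400),interpolation=2); cv2.imwrite("pics/c5.png",im)
```

```text
(no output)
```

View pics/c5.png

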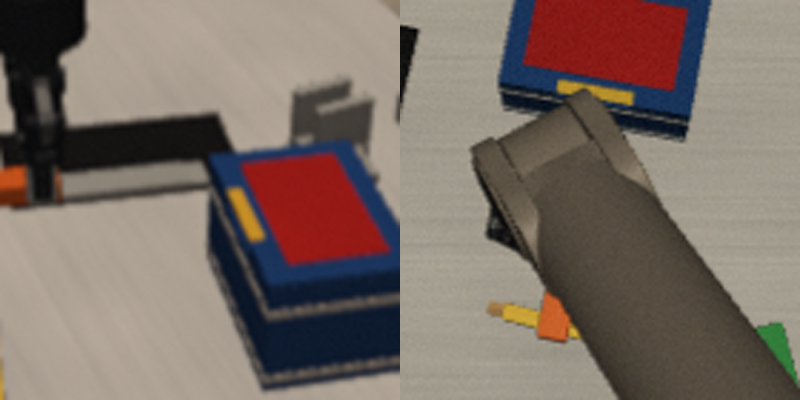

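Run:
```python
from h import *
c=cam("side"); u=np.array([.983,-.182,0]); v=np.array([.182,.983,0]); g=np.array([.4305,.0325,0])
for zb in (.140,.145,.148,.152):
  for d in (120,125,130): print(zb,d,proj(c,[g+u*d/1e3-v*.014+[0,0,zb+.001]]).round(1), proj(c,[g+u*(d-110+4)/1e3-v*.014+[0,0,zb]]).round(1))
```

```text
0.14 120 [[319.8 218.3]] [[277.5 223.4]]
0.14 125 [[321.8 218.1]] [[279.5 223.2]]
0.14 130 [[323.7 217.9]] [[281.5 223. ]]
0.145 120 [[319.9 216.6]] [[277.4 221.7]]
0.145 125 [[321.8 216.4]] [[279.4 221.5]]
0.145 130 [[323.8 216.2]] [[281.5 221.3]]
0.148 120 [[319.9 215.6]] [[277.4 220.7]]
0.148 125 [[321.9 215.4]] [[279.4 220.5]]
0.148 130 [[323.8 215.2]] [[281.4 220.2]]
0.152 120 [[319.9 214.3]] [[277.3 219.3]]
0.152 125 [[321.9 214.1]] [[279.4 219.1]]
0.152 130 [[323.9 213.8]] [[281.4 218.9]]
```

carry_out(
  rows="0 3 -15 0;1 3 -20 0.3;0 0 -19 0;0 0 0 0;0 0 0 0",
)

```text
t: 20.82
eef_pos: [0.4327, 0.0393, 0.0768]
tool_rot: [0.0, 0.088, 0.996, 0.0]
contact_force: [0.2, -0.3, -1.1]
gripper_width: 0.269
grasp_force: 118.3
```

Run:
```python
from h import *
o=get_obs(); g=np.array(o["eef_pos"]); print(g.round(4)); c=cam("side"); g[2]=0
u=np.array([.984,-.176,0]); v=np.array([.176,.984,0])
a=c["img"]; k=8; x0,y0=290,200; cr=cv2.resize(a[y0:y0+60,x0:x0+90],None,fx=k,fy=k,interpolation=cv2.INTER_CUBIC)
def dot(P,col):
    for p in proj(c,P): cv2.circle(cr,tuple(int(round((w-z+.5)*k)) for w,z in zip(p,(x0,y0))),3,col,-1)
for zb,col in ((.090,(0,0,255)),(.094,(0,255,0))): dot([g+u*.125-v*.014+[0,0,zb+.0015],g+u*.09-v*.014+[0,0,zb]],col)
F=np.array([.585,.0124,0]); dot([F+v*s+[0,0,z] for s in (-.09,-.035,.035,.09) for z in (.09,.1,.104)],(255,255,0))
cv2.imwrite("pics/c6.png",cr)
```

```text
[0.4327 0.0393 0.0768]
```

View pics/c6.png

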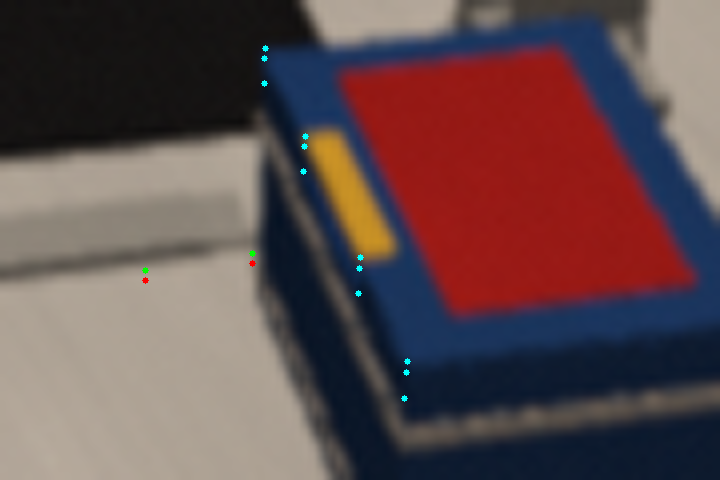

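carry_out(
  rows="0 0 -5 0;0 0 0 0;9.8 -1.7 0 0;9.8 -1.7 0 0;9.8 -1.7 0 0;4.9 -0.9 0 0;4.9 -0.9 0 0;0 0 0 0",
)

```text
t: 21.88
eef_pos: [0.4718, 0.0324, 0.0712]
tool_rot: [0.0, 0.088, 0.996, 0.0]
contact_force: [-0.7, -0.0, -1.9]
gripper_width: 0.27
grasp_force: 118.3
```

No contact with the tip about 10 mm in; going deeper.

carry_out(
  rows="4.9 -0.9 0 0;4.9 -0.9 0 0;4.9 -0.9 0 0;4.9 -0.9 0 0;4.9 -0.9 0 0;4.9 -0.9 0 0;4.9 -0.9 0 0;4.9 -0.9 0 0;0 0 0 0",
)

```text
t: 23.0
eef_pos: [0.5111, 0.0252, 0.0712]
tool_rot: [0.0, 0.088, 0.996, 0.0]
contact_force: [0.2, -0.2, -2.5]
gripper_width: 0.272
grasp_force: 118.3
```

Run:
```python
from h import *
o=get_obs(); print(np.round(o["eef_pos"],4)); c=cam("side"); t=cam("top")
im=np.zeros((400,800,3),np.uint8); im[:,:400]=cv2.resize(c["img"][180:260,270:350],(400,400),interpolation=2); im[:,400:]=cv2.resize(t["img"][170:290,260:380],(400,400),interpolation=2)
cv2.imwrite("pics/c7.png",im)
```

```text
[0.5111 0.0252 0.0712]
```

View pics/c7.png

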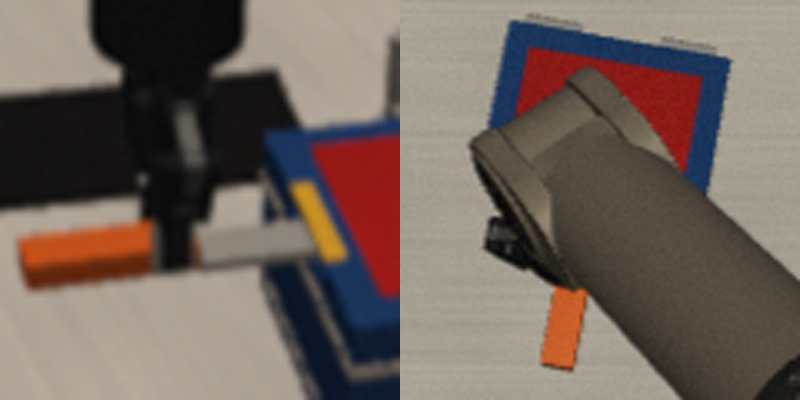

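carry_out(
  rows="0 0 2 0;0 0 2 0;0 0 2 0;0 0 2 0;0 0 2 0;0 0 0 0",
)

```text
t: 23.85
eef_pos: [0.5107, 0.025, 0.0807]
tool_rot: [-0.0, 0.088, 0.996, 0.0]
contact_force: [5.7, -0.5, -13.8]
gripper_width: 0.265
grasp_force: 118.6
```

carry_out(
  rows="0 0 2 0;0 0 3 0;0 0 3 0;0 0 3 0;0 0 3 0;0 0 3 0;0 0 0 0",
)

```text
t: 24.72
eef_pos: [0.5098, 0.0255, 0.0984]
tool_rot: [-0.001, 0.088, 0.996, -0.0]
contact_force: [-2.5, 0.4, -8.0]
gripper_width: 0.264
grasp_force: 119.4
```

carry_out(
  rows="0 0 3 0;0 0 4 0;0 0 4 0;0 0 4 0;0 0 0 0",
)

```text
t: 25.35
eef_pos: [0.5106, 0.0253, 0.1134]
tool_rot: [-0.0, 0.088, 0.996, 0.0]
contact_force: [-0.6, 1.4, -11.5]
gripper_width: 0.263
grasp_force: 118.4
```

```bash
cat > lid.py <<'E'
from h import *
def red(c):
    h=cv2.cvtColor(c["img"],cv2.COLOR_BGR2HSV); m=(((h[...,0]<8)|(h[...,0]>172))&(h[...,1]>150)&(h[...,2]>60))
    return m
U=np.array([.985,-.173,0]);V=np.array([.173,.985,0]);H=np.array([.644,.002,.1])+U*.06
def panel(th,c):
    a=-U*np.cos(th)+np.array([0,0,1])*np.sin(th); n=U*np.sin(th)+np.array([0,0,1])*np.cos(th)
    P=[H+a*(.06+i)+V*j+n*.004 for i,j in((-.0395,-.0695),(-.0395,.0695),(.0395,.0695),(.0395,-.0695))]
    m=np.zeros((480,640),np.uint8); cv2.fillConvexPoly(m,proj(c,P).round().astype(int),1); return m>0
def angle():
    o=get_obs(); print(round(o["t"],2),np.round(o["eef_pos"],4),np.round(o["contact_force"],1))
    for n in ("side","top"):
        c=cam(n); m=red(c); roi=np.zeros((480,640),bool); p=proj(c,[H])[0].astype(int); roi[max(p[1]-90,0):p[1]+60,p[0]-75:p[0]+75]=1; m&=roi
        S=[(np.sum(m&panel(t,c))/max(1,np.sum(m|panel(t,c))),t) for t in np.arange(0,1.92,.02)]
        b=max(S); print(n,"lid",round(b[1],2),"iou",round(b[0],2),"redpx",m.sum())
    try: 
        c=cam("side"); [print("edge",np.round(r["centre"]),round(r["confidence"],2)) for r in place_of("side","lid_edge")[:2]]
    except Exception as e: print(e)
if __name__=="__main__": angle()
E
python3 lid.py
```

```text
25.35 [0.5106 0.0253 0.1134] [ -0.6   1.4 -11.5]
side lid 0.04 iou 0.95 redpx 908
top lid 0.58 iou 0.36 redpx 443
edge [331. 222.] 0.92
```

Run:
```python
from h import *
c=cam("side"); cv2.imwrite("pics/c8.png",cv2.resize(c["img"][170:270,260:400],None,fx=5,fy=5,interpolation=2))
```

```text
(no output)
```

View pics/c8.png

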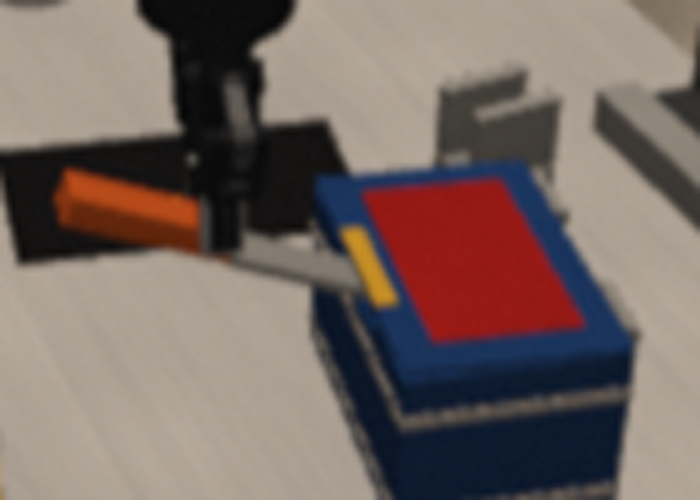

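The picture shows the blade under the strip at about (350,275) and still inserted. The bar has pitched in the grip and the lid is shut, so lifting directly is too weak. I'll lever instead: press the handle down with the notch's lower edge as the fulcrum.

carry_out(
  rows="0 0 -10 0;0 0 -10 0;0 0 -10 0;0 0 -8 0;0 0 -4 0;0 0 0 0",
)

```text
t: 26.35
eef_pos: [0.5137, 0.026, 0.0729]
tool_rot: [0.003, 0.088, 0.996, 0.0]
contact_force: [-4.9, -0.3, 10.9]
gripper_width: 0.263
grasp_force: 125.3
```

carry_out(
  rows="0 0 -4 0;0 0 -4 0;0 0 -4 0;0 0 -4 0;0 0 0 0",
)

```text
t: 26.98
eef_pos: [0.5133, 0.0274, 0.0572]
tool_rot: [0.003, 0.087, 0.996, 0.001]
contact_force: [-6.3, 2.6, 11.2]
gripper_width: 0.266
grasp_force: 127.2
```

```bash
python3 lid.py
```

```text
26.98 [0.5133 0.0274 0.0572] [-6.3  2.6 11.2]
side lid 0.1 iou 0.94 redpx 864
top lid 0.46 iou 0.59 redpx 831
edge [333. 222.] 0.67
```

carry_out(
  rows="0 0 -4 0;0 0 -4 0;0 0 -4 0;0 0 0 0",
)

```text
t: 27.68
eef_pos: [0.5148, 0.0266, 0.0454]
tool_rot: [0.004, 0.087, 0.996, 0.001]
contact_force: [-3.8, 0.9, 12.6]
gripper_width: 0.262
grasp_force: 127.3
```

```bash
python3 lid.py
```

```text
27.68 [0.5148 0.0266 0.0454] [-3.8  0.9 12.6]
side lid 0.26 iou 0.96 redpx 781
top lid 0.46 iou 0.66 redpx 919
edge [334. 215.] 0.94
edge [261. 165.] 0.4
```

carry_out(
  rows="0 0 -4 0;0 0 0 0;0 0 6 0;0 0 8 0;0 0 8 0;0 0 8 0;0 0 8 0;0 0 8 0;0 0 8 0;0 0 0 0",
)

```text
t: 29.12
eef_pos: [0.5114, 0.0253, 0.094]
tool_rot: [0.001, 0.088, 0.996, 0.0]
contact_force: [0.0, -0.6, -3.2]
gripper_width: 0.266
grasp_force: 124.5
```

```bash
python3 lid.py; python3 m.py side
```

```text
29.12 [0.5114 0.0253 0.094 ] [ 0.  -0.6 -3.2]
side lid 0.78 iou 0.87 redpx 312
top lid 0.78 iou 0.75 redpx 644
edge [346. 197.] 0.63
29.325 [0.5113 0.0253 0.0934] y 79.9 [ 0.45  0.47 -0.77  2.01  0.44  0.83  0.83] 124.8 [-0.4 -0.2 -2.7]
side orange [290. 226.] 149 [array([470.8,   6. ]), array([75.6, 25.2]), np.float64(23.5)]
side tip [204. 361.] 0.95 [ 0.191 -0.304  0.115]
side tip [466. 306.] 0.79 [ 0.711 -0.373  0.115]
side tip [357. 199.] 0.78 [0.695 0.081 0.115]
```

carry_out(
  rows="9.8 -1.7 8 0;9.8 -1.7 8 0;9.8 -1.7 6 0;9.8 -1.7 4 0;9.8 -1.7 4 0;9.8 -1.7 2 0;9.8 -1.7 2 0;9.8 -1.7 2 0;0 0 0 0",
)

```text
t: 30.55
eef_pos: [0.5908, 0.0115, 0.1297]
tool_rot: [0.001, 0.088, 0.996, 0.0]
contact_force: [0.5, -1.0, -2.3]
gripper_width: 0.263
grasp_force: 124.8
```

```bash
python3 lid.py
```

```text
30.55 [0.5908 0.0115 0.1297] [ 0.5 -1.  -2.3]
side lid 0.38 iou 0.0 redpx 15
top lid 1.9 iou 0.0 redpx 6
edge [387. 179.] 0.81
edge [348. 253.] 0.55
```

carry_out(
  rows="7.9 -1.4 1 0;7.9 -1.4 1 0;4.9 -0.9 0 0;0 0 0 0",
)

```text
t: 31.25
eef_pos: [0.6097, 0.0079, 0.1309]
tool_rot: [-0.0, 0.088, 0.996, 0.0]
contact_force: [-3.0, -0.0, -1.8]
gripper_width: 0.263
grasp_force: 124.8
```

```bash
cat > ed.py <<'E'
from lid import *
for n in ("side","top"):
    c=cam(n)
    for t in (1.3,1.4,1.5,1.6,1.7,1.8,1.9):
        a=-U*np.cos(t)+np.array([0,0,1])*np.sin(t); print(t,[proj(c,H+a*.12+V*s)[0].round(0).tolist() for s in (-.09,0,.09)],end=" ")
    for r in place_of(n,"lid_edge")[:2]: print("\n",n,"edge",np.round(r["centre"]),round(r["confidence"],2))
    h=cv2.cvtColor(c["img"],cv2.COLOR_BGR2HSV); m=(h[...,0]>100)&(h[...,0]<130)&(h[...,1]>120)
    p=proj(c,[H])[0].astype(int); m[:,:p[0]-80]=0; m[:,p[0]+80:]=0; m[p[1]+80:]=0
    ys,xs=np.nonzero(m); i=ys.argmin(); print(n,"top-most blue",xs[i],ys[i],"right-most",xs.max(),ys[xs.argmax()])
E
python3 ed.py; python3 lid.py|head -1
```

```text
1.3 [[379.0, 202.0], [367.0, 183.0], [356.0, 166.0]] 1.4 [[384.0, 200.0], [371.0, 181.0], [360.0, 165.0]] 1.5 [[389.0, 199.0], [376.0, 180.0], [365.0, 164.0]] 1.6 [[394.0, 198.0], [381.0, 180.0], [369.0, 163.0]] 1.7 [[399.0, 198.0], [385.0, 180.0], [373.0, 163.0]] 1.8 [[403.0, 199.0], [389.0, 180.0], [377.0, 164.0]] 1.9 [[408.0, 199.0], [394.0, 181.0], [381.0, 164.0]] 
 side edge [396. 179.] 0.75
side top-most blue 382 167 right-most 408 200
1.3 [[360.0, 185.0], [324.0, 179.0], [288.0, 172.0]] 1.4 [[361.0, 180.0], [325.0, 174.0], [289.0, 168.0]] 1.5 [[362.0, 175.0], [326.0, 169.0], [290.0, 163.0]] 1.6 [[363.0, 171.0], [327.0, 165.0], [291.0, 158.0]] 1.7 [[363.0, 166.0], [328.0, 160.0], [292.0, 154.0]] 1.8 [[364.0, 162.0], [328.0, 156.0], [293.0, 150.0]] 1.9 [[365.0, 158.0], [329.0, 152.0], [294.0, 146.0]] top top-most blue 295 146 right-most 364 158
31.45 [0.6096 0.0079 0.1312] [-2.7  1.1 -2.3]
```

carry_out(
  rows="-9.8 1.7 0 0;-20 3.4 5 0;-29.5 5.2 10 0;-29.5 5.2 15 0;-29.5 5.2 15 0;0 0 15 0;5 30 0 0;15 40 0 0;15 50 0 0;15 50 0 0",
)

```text
t: 32.9
eef_pos: [0.5433, 0.1998, 0.1918]
tool_rot: [0.001, 0.089, 0.996, 0.0]
contact_force: [0.2, -0.0, -1.3]
gripper_width: 0.268
grasp_force: 124.8
```

carry_out(
  rows="10 40 0 0;10 30 0 0;0 7 0 0;0 0 0 0;0 0 0 0",
)

```text
t: 33.52
eef_pos: [0.5619, 0.2739, 0.1911]
tool_rot: [0.0, 0.089, 0.996, -0.001]
contact_force: [0.2, -0.1, -1.2]
gripper_width: 0.264
grasp_force: 124.6
```

```bash
python3 m.py side top; python3 ed.py|grep -v 1.3
```

```text
33.525 [0.5619 0.2739 0.1911] y 79.8 [ 0.04  0.54 -0.83  1.66  0.43  1.14  0.49] 124.6 [ 0.2 -0.1 -1.2]
side orange [303. 130.] 122 [array([636.3, 331.2]), array([87.3, 43.5]), np.float64(39.5)]
side orange [274. 148.] 107 [array([517.7, 244.9]), array([88.5, 27.5]), np.float64(26.5)]
side tip [202. 362.] 0.96 [ 0.183 -0.386  0.213]
side tip [333. 127.] 0.86 [0.742 0.348 0.213]
side tip [466. 306.] 0.69 [ 0.628 -0.443  0.213]
top orange [206. 237.] 205 [array([521.4, 277.7]), array([24.9, 53.1]), np.float64(84.9)]
top tip [422. 161.] 0.84 [ 0.721 -0.247  0.213]
top tip [216. 165.] 0.8 [0.706 0.265 0.213]
top tip [398. 375.] 0.58 [ 0.2   -0.175  0.213]
 side edge [396. 179.] 0.63
side top-most blue 382 167 right-most 408 200

 top edge [530. 251.] 0.23
top top-most blue 295 146 right-most 364 158
```

carry_out(
  rows="0 0 -40 0;0 0 -40 0;0 0 -40 0;0 0 -30 0;0 0 -11 0;0 0 0 0",
)

```text
t: 34.67
eef_pos: [0.5615, 0.2757, 0.0302]
tool_rot: [-0.0, 0.088, 0.996, -0.0]
contact_force: [0.1, 0.9, -1.5]
gripper_width: 0.262
grasp_force: 124.7
```

carry_out(
  rows="0 0 -5 0;0 0 -5 0;0 0 -5 0;0 0 -5 0;0 0 -5 0;0 0 -5 0;0 0 -5 0;0 0 -5 0;0 0 -2 0;0 0 0 0",
  force=30,
)

```text
t: 35.92
eef_pos: [0.5658, 0.2776, -0.0083]
tool_rot: [0.003, 0.089, 0.996, 0.002]
contact_force: [4.6, -1.1, 16.4]
gripper_width: 0.262
grasp_force: 130.1
```

carry_out(
  rows="0 0 0 0;0 0 0 0;0 0 0 0;0 0 0 0;0 0 0 0",
  claw=50,
)

```text
t: 36.55
eef_pos: [0.5613, 0.2756, -0.012]
tool_rot: [-0.0, 0.088, 0.996, -0.0]
contact_force: [0.6, 0.1, -0.7]
gripper_width: 0.584
grasp_force: 0.0
```

carry_out(
  rows="0 0 10 0;0 0 25 0;0 0 40 0;0 0 50 0;0 0 50 0;0 0 30 0;-40 0 0 0;-40 0 0 0;0 0 0 0;0 0 0 0",
)

```text
t: 37.8
eef_pos: [0.4823, 0.2757, 0.1947]
tool_rot: [0.001, 0.088, 0.996, 0.0]
contact_force: [-0.0, -0.2, 0.2]
gripper_width: 0.582
grasp_force: 0.0
```

```bash
python3 ed.py|grep -v 1.3
python3 - <<'E'
from h import *
print(get_obs()["t"])
for n in ("top","side"):
    c=cam(n)
    for t,z in (("bar",.003),("bar_tip",.006)):
        for r in place_of(n,t)[:4]: print(n,t,np.round(r["centre"]),round(r["confidence"],2),onz(c,r["centre"],z)[0].round(3))
    h=cv2.cvtColor(c["img"],cv2.COLOR_BGR2HSV); m=(h[...,0]>5)&(h[...,0]<20)&(h[...,1]>170)&(h[...,2]>110)
    k,l,st,ce=cv2.connectedComponentsWithStats(m.astype(np.uint8))
    for i in range(1,k):
        if st[i,4]>40: print(n,"orange",ce[i].round(),st[i,4],rect(l==i,.021,c))
im=np.vstack([cv2.resize(cam("top")["img"][100:330,80:480],(800,460))]); s=cv2.resize(cam("side")["img"][100:400,150:550],(187,140)); cv2.imwrite("pics/f.png",im)
E
```

```text
side edge [396. 182.] 0.9
side top-most blue 382 167 right-most 408 200
top top-most blue 295 146 right-most 364 158
38.0
top bar [459. 173.] 0.82 [ 0.767 -0.392  0.003]
top bar [225. 230.] 0.59 [0.592 0.271 0.003]
top bar [231. 195.] 0.36 [0.696 0.259 0.003]
top bar_tip [424. 164.] 0.72 [ 0.793 -0.29   0.006]
top bar_tip [232. 193.] 0.54 [0.7   0.257 0.006]
top orange [105. 141.] 192 [array([845.9, 624.8]), array([95. , 64.8]), np.float64(28.5)]
top orange [ 72. 157.] 839 [array([805., 727.]), array([166.6, 114.7]), np.float64(38.5)]
top orange [ 40. 170.] 165 [array([768.3, 824.7]), array([107.6,  43.5]), np.float64(37.8)]
side bar [296. 206.] 0.91 [0.588 0.272 0.003]
side bar [481. 344.] 0.91 [ 0.762 -0.397  0.003]
side bar [245. 339.] 0.67 [ 0.292 -0.186  0.003]
side bar_tip [329. 201.] 0.77 [0.696 0.259 0.006]
side bar_tip [204. 365.] 0.7 [ 0.193 -0.223  0.006]
side bar_tip [395. 181.] 0.64 [0.965 0.293 0.006]
side bar_tip [466. 309.] 0.63 [ 0.798 -0.299  0.006]
side orange [303. 132.] 257 [array([818.2, 816.1]), array([109.8, 286. ]), np.float64(10.4)]
side orange [281. 204.] 159 [array([540.7, 277.2]), array([31.9, 89. ]), np.float64(79.2)]
```

View pics/f.png

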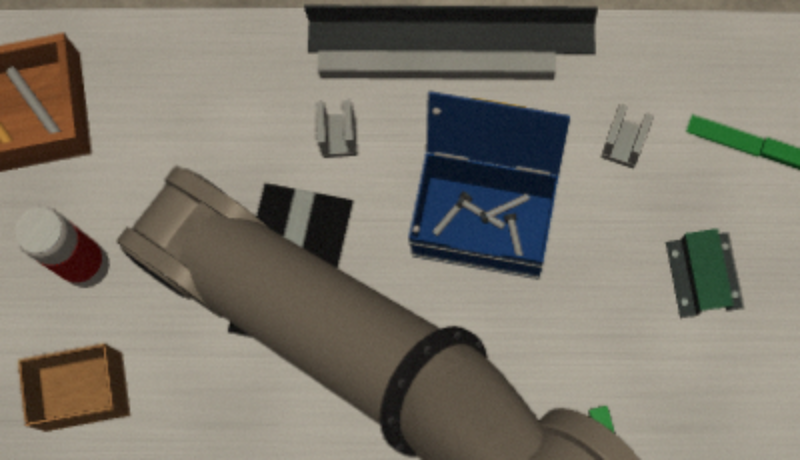

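The lid stands fully back. The bar lies on the mat, and both cameras agree on its middle (0.59, 0.272) and tip (0.697, 0.258). The bystanders visible in this view look undisturbed.

```bash
python3 -c "
from station import *
print(hand_in())"
```

```text
the job is handed in; nothing more can be done
None
```

The job is handed in: the pry bar was drawn from its sleeve and used to lever the lid ajar, the lid was swung back to about its stop, and the bar lies flat near the middle of the mat. The hand-in gave no verdict.

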